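# Lay the tea carton down in its outlined place

## Task

The tall tea carton has to lie flat in the outlined place on the teak shelf so that a low rack fits over it. Without gripping or lifting it, push it low down so that it slides, still standing, until its front foot edge has just crossed the near line of the outline, then push it near the top so that it topples forward and lies wholly inside the outline. Leave the jars, the sugar bowl and the acrylic box where they are.

Things in the scene. Friction and masses are not known exactly. Their poses are not given: they have to be found in the camera images.
- outline: Rectangle of flat pale inlay strips (6 mm wide, flush with the shelf), 230 mm long and 140 mm wide over the outer edges. Origin: middle of the outer edge of its near line (the short side next to the carton), on the shelf. x runs along the outline to its far short side (x = 230 mm), the way the carton has to fall; y lies across (sides at -70 and +70 mm), z up.
- carton: Closed stiff tea carton of plain brown board, pale panel on both broad faces, 60 mm deep (x), 90 mm wide (y), 160 mm tall (z), about 0.2 kg, mass centre in the middle. Origin: centre of the underside. It stands 25 to 60 mm short of the near line, front broad face (+x) towards the outline, nearly square to it. Pushed within 25 mm of the shelf it slides; pushed near the top it tips over its front foot edge.
- carton_foot_left (a point): Corner of the carton: front face (+x), left (+y), at the foot. Tilted past about 0.36 rad the carton falls by itself. Once toppled forward it lies on its front face and the four listed corners touch the shelf.
- carton_foot_right (a point): Corner of the carton: front face (+x), right (-y), at the foot.
- carton_top_left (a point): Corner of the carton: front face (+x), left (+y), at the top.
- carton_top_right (a point): Corner of the carton: front face (+x), right (-y), at the top.
- jar_a: Small loose glass jar with a purple screw lid, 64 mm across, 82 mm tall, beside the left (+y) long side of the outline. Its origin is the centre of its underside, z up. Bystander, to be left alone.
- jar_b: Same kind of jar, beside the right (-y) long side of the outline. Its origin is the centre of its underside, z up. Bystander, to be left alone.
- sugar_bowl: Loose white ceramic sugar bowl with a hinged lid, 96 mm across, 92 mm tall, beyond the far end of the outline. Its origin is the centre of its underside, z up. Bystander, to be left alone.
- acrylic_box: Loose clear acrylic box with a flip-top lid (shut), 120 by 85 by 75 mm, to the right (-y) of the standing carton. Its origin is the centre of its underside, z up. Bystander, to be left alone.
Things that resemble listed ones, but are neither listed nor needed, are in the scene too. What is shaped like the carton but red or yellow is not meant.

How it is judged:
On the way, in this order (a step that is already met when the one before it is completed fails the run):
1. the carton, still standing, has its whole front foot edge past the near line of the outline (x of each of carton_foot_left, carton_foot_right in the frame of outline above 0 m and angle between carton's own z axis and vertical below 0.1 rad), for 0.2 s.
2. the carton has toppled forward and lies on its front face (angle between carton's own z axis and vertical between 1.5 and 1.64 rad and height (world z) of each of carton_foot_left, carton_foot_right, carton_top_left, carton_top_right below 0.012 m), for 0.2 s.
At the end, for the whole second after the job is handed in: The carton lies at rest flat on its front face (within about 0.07 rad), its four lower corners inside the outer edges of the outline (230 by 140 mm), and each bystander is within 20 mm of where it stood (all of step 2 and x of carton_foot_left in the frame of outline between 0 and 0.23 m and y of carton_foot_left in the frame of outline between -0.07 and 0.07 m and x of carton_foot_right in the frame of outline between 0 and 0.23 m and y of carton_foot_right in the frame of outline between -0.07 and 0.07 m and x of carton_top_left in the frame of outline between 0 and 0.23 m and y of carton_top_left in the frame of outline between -0.07 and 0.07 m and x of carton_top_right in the frame of outline between 0 and 0.23 m and y of carton_top_right in the frame of outline between -0.07 and 0.07 m and linear speed of carton below 0.01 m/s and angular speed of carton below 0.1 rad/s and distance of each of jar_a, jar_b, sugar_bowl, acrylic_box from where it was at the start of the episode below 0.02 m); the robot touches nothing.
It fails at once if the carton is lifted: a front foot corner, over which it should tip, rises more than 25 mm off the shelf (height (world z) of any of carton_foot_left, carton_foot_right above 0.025 m).
It fails at once if a bystander is shifted more than 20 mm or tipped (distance of any of jar_a, jar_b, sugar_bowl, acrylic_box from where it was at the start of the episode above 0.02 m or angle between any of jar_a, jar_b, sugar_bowl, acrylic_box's own z axis and vertical above 0.35 rad).
It also fails if it takes over 45 s, if anything falls off the work surface, if the arm or the gripper's body presses on something with over 40 N, if the wrist force passes 120 N, or if a joint passes its speed limit or range.

## Robot

A 6-joint arm with a two-finger parallel gripper is mounted at the origin on the work surface. World frame = base frame: x ahead of the robot, y to its left, z up, the work surface at z = 0. Lengths are in m, angles in rad, forces in N, time in s.
With the tool pointing down it reaches from about 0.35 to 0.975 m from the base axis. Payload 4.9 kg.
Tool frame: the origin (TCP) lies on the mounting face of the last link; the fingertips stand 173 mm ahead of it and the grasp point (between the pads) lies 155 mm ahead of it; x points along the fingers, z is the direction in which the jaws open and shut, and the axes are right-handed (so a half turn about x gives the same grasp; the last joint's range is limited). The gripper opens to 85 mm and grips with 20 to 120 N. Pads are 22 mm wide; open, the fingers measure 114 mm over their backs; the gripper's body (76 mm by 85 mm) begins 54 mm behind the grasp point. The pads swing forward as they close: fully open they stand 13 mm farther back than shut.
Start: joints at [1.223, 0.053, 1.613, -0, 1.476, -0.119], TCP at [0.142, 0.609, 0.405] pointing down, gripper open.
Joint ranges: [-3.01, 3.01], [-1.01, 2.22], [0.06, 2.58], [-1.02, 4.17], [0.09, 2.62], [-3.14, 3.14]. Speed limits (rad/s): [2.57, 2.57, 3.14, 3.14, 3.14, 3.14].

## Interface

Orientations are given as a rotation vector (axis times angle).
In Python, from station import get_obs, get_image, get_calibration, finish_job, look_for, masks_of, tip_of gives the robot as it stands.
- The arm moves only by the tool carry_out, never from a script. Its argument "increments" is a list of rows, each a list of 3 entries, a list of its own where there are three numbers: the turn, a rotation vector about the world's x, y, z in units of 0.1 rad (1.0 is 0.1 rad), then the shift along the world's x, y, z in units of 20 mm (1.0 is 20 mm), then the opening, from 0 (shut) to 1 (fully open). A call has 1 to 8 rows; each row shifts and turns the pose as measured when the row begins; what a row does not reach is not made up. A row lasts 1/10 s, in which the tool goes at most 50 mm and 8.59 degrees, less where a joint would pass 70% of its speed; a pose out of reach is approached as far as the arm can. A call with a number of a shift or a turn outside -1 to 1 is refused whole. A call with a gripper value outside its range is refused whole. The fingers move at their own pace and stop on an object; "squeeze" is the grip in N (left out, the last holds). Time passes only in rows, so rows that do not move let the fingers close. It gives the time, the measured TCP pose, the force and the opening at its end, in the units of the state.
- get_obs(): the state, without advancing time (a new reading comes with each control period).
- get_image(name): name is "scene" or "top" or "wrist"; returns (picture, depth): 384x512x3 uint8, blue, green, red; 384x512 float32, m along the optical axis (not along the pixel's ray), 0 where there is no reading.
- get_calibration(name): a dict with "fx", "fy", "cx", "cy" (pixels), "position" and "orientation" of the camera in the world. Camera axes: x right, y down, z forward; pixel columns grow to the right and rows downward; lengths in m; the calibration is good to about 2 mm. A picture is of the moment at which its call begins: read the wrist's pose just before it. get_calibration takes no time and is no camera call; for the wrist camera it gives the pose at the moment of the call.
- finish_job(): hands the job in, once; it reports no verdict.
Trained networks look in the newest picture that a camera, given by its name, has taken for a name from the list of things; names that differ only in an ending like _2 or _b are one class to them, and where a whole thing is asked for, a point or a joint stands for the part that bears it (a point fixed in the world has none). Each returns a list of dicts, best first, with "p" (0 to 1); they miss things now and then, are a little off and sometimes report something else, mostly with a low value. They report only what shows in the picture. A call takes as long as a camera call. They do not tell look-alikes from the thing itself.
- look_for(camera, query): "centre" ([column, row] in pixels, amid what is visible of it).
- masks_of(camera, query): "region" (384x512 bool, what is visible of it) and "centre" ([column, row] in pixels, amid what is visible of it).
- tip_of(camera, query): "centre" ([column, row] in pixels: a listed point, or the origin of a listed thing).
The state is a dict: "t": time; "q": joint angles; "dq": joint speeds; "effort": joint torques, N m; "tool_pos": TCP position; "tool_rot": TCP orientation; "contact_force": force on the tool from outside, world axes, zero at the start; "wrist_torque": the same for the moment, N m; "opening": finger opening in m.
Only numpy, scipy, OpenCV 4.12 (cv2) and the standard library are available. Lean on these libraries where they do the work, as an engineer would, in place of code of your own. Each camera call takes 0.05 s, during which the arm holds its last target.

## Working session

There is one attempt and no reset: what is moved stays moved. The work goes in short steps, Python scripts to look and compute and a tool call to move; the robot and the scene stay as the last step left them, time stands still between calls to the robot, and variables do not carry over. Pictures are saved under pics/ and viewed, and the job is handed in when it is done.

Besides the shell and the picture viewer there is one more tool, called as name([rows], argument=value, ...), one row to a line, values as JSON. carry_out: Moves the arm, as the interface text tells. Shifts and turns lie within -1 to 1; 1 stands for 20 mm of shift or 0.1 rad of turn. Its arguments: {"type":"object","properties":{"increments":{"type":"array","items":{"type":"array"}},"squeeze":{"type":"number"}},"required":["increments"]}

```bash
mkdir -p pics; ls
python3 - <<'E'
from station import *
import cv2
print(get_obs())
for n in ("scene","top"):
    im,d=get_image(n); cv2.imwrite(f"pics/{n}0.png",im); print(n,get_calibration(n))
E
```

```text
pics
{'t': 0.0, 'q': array([ 1.22296202e+00,  5.33167361e-02,  1.61433859e+00,  1.16854255e-05,
        1.47601696e+00, -1.18999509e-01]), 'dq': array([ 1.03729993e-04, -1.41118718e-04, -2.12683699e-03, -6.15479561e-04,
        2.03997130e-03, -3.65598516e-06]), 'effort': array([-9.09307764e-04, -3.93668675e+01, -3.70179713e+01, -8.69686505e-05,
        6.86953063e-03,  3.91529966e-06]), 'tool_pos': array([0.14167585, 0.60843446, 0.4034609 ]), 'tool_rot': array([-1.04016135,  1.31062039,  1.03835513]), 'contact_force': array([ 0.16794395, -0.61934253, -1.26155017]), 'wrist_torque': array([ 0.00838264, -0.05837741,  0.02083142]), 'opening': 0.08540766466869272}
scene {'fx': 368.21946696926244, 'fy': 368.21946696926244, 'cx': 253.35070787194996, 'cy': 194.75632020699547, 'position': array([ 1.49029466, -0.01819306,  0.67328064]), 'orientation': array([-1.62621838, -1.5713238 ,  0.89580097])}
top {'fx': 373.18374660221116, 'fy': 373.18374660221116, 'cx': 256.8193409389263, 'cy': 195.05961859674272, 'position': array([ 0.47311633, -0.01380587,  1.21743638]), 'orientation': array([-2.15441054,  2.1526144 , -0.14011749])}
```

View pics/scene0.png

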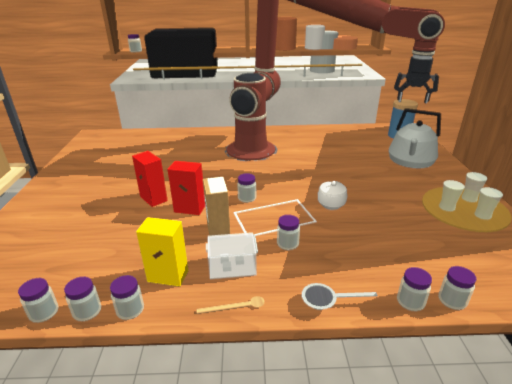

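View pics/top0.png

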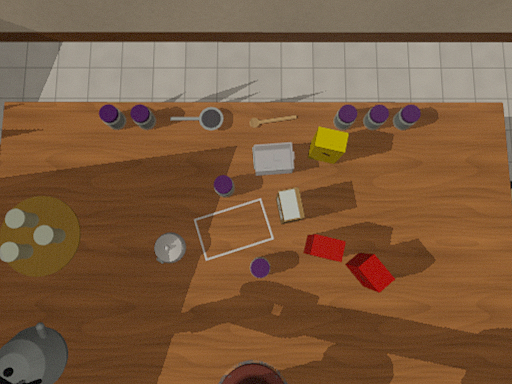

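```bash
cat > h.py <<'E'
from station import *
import cv2, numpy as np
from scipy.spatial.transform import Rotation as R
def cam(n):
    c=get_calibration(n); return c,R.from_rotvec(c["orientation"]).as_matrix(),np.array(c["position"])
def ray(n,uv,z):
    c,M,p=cam(n); d=M@np.array([(uv[0]-c["cx"])/c["fx"],(uv[1]-c["cy"])/c["fy"],1]); return p+d*(z-p[2])/d[2]
def cloud(n,dep):
    c,M,p=cam(n); v,u=np.indices(dep.shape)
    P=np.stack([(u-c["cx"])/c["fx"]*dep,(v-c["cy"])/c["fy"]*dep,dep],-1)
    return P@M.T+p
def proj(n,P):
    c,M,p=cam(n); q=(np.atleast_2d(P)-p)@M
    return np.c_[q[:,0]/q[:,2]*c["fx"]+c["cx"],q[:,1]/q[:,2]*c["fy"]+c["cy"]]
E
python3 - <<'E'
from h import *
im,d=get_image("top"); P=cloud("top",d)
cv2.imwrite("pics/topc.png",cv2.resize(im[120:300,180:400],None,fx=3.6,fy=3.3,interpolation=cv2.INTER_CUBIC)[:600])
im2,d2=get_image("scene"); cv2.imwrite("pics/scc.png",cv2.resize(im2[140:300,120:340],None,fx=3.6,fy=3.6,interpolation=cv2.INTER_CUBIC))
for n,uv in dict(carton=(290,205),red1=(325,245),red2=(368,270),yel=(330,140),acr=(273,158),jara=(260,267),jarb=(223,185),bowl=(169,247),shelf=(235,235)).items():
    print(n,P[uv[1],uv[0]].round(3))
# carton top region
z=P[...,2]; m=(abs(z-.16)<.012); m[:, :270]=0; m[:,310:]=0; m[230:]=0;m[:180]=0
q=P[m][:,:2].astype(np.float32); print(m.sum(),P[m][:,2].mean(),cv2.minAreaRect(q),cv2.boxPoints(cv2.minAreaRect(q)))
# outline mask
hsv=cv2.cvtColor(im,cv2.COLOR_BGR2HSV); mm=((hsv[...,1]<90)&(hsv[...,2]>130)&(abs(z)<.015)); mm[:, :188]=0; mm[:,278:]=0; mm[:195]=0; mm[265:]=0
n,l,s,c=cv2.connectedComponentsWithStats(mm.astype(np.uint8)); print(s)
k=1+np.argmax(s[1:,4]); vu=np.argwhere(l==k); q=np.array([ray("top",(u,v),0)[:2] for v,u in vu],np.float32)
r=cv2.minAreaRect(q);print(r,cv2.boxPoints(r))
for k in ["carton","carton_foot_left","carton_foot_right","carton_top_left","carton_top_right","outline"]:
    print(k,[(x["p"],x["centre"]) for x in tip_of("top",k)][:4])
E
```

```text
carton [ 0.583 -0.107  0.161]
red1 [ 0.471 -0.205  0.16 ]
red2 [ 0.402 -0.323  0.158]
yel [ 0.775 -0.226  0.158]
acr [ 0.74  -0.063  0.076]
jara [ 0.405 -0.023  0.079]
jarb [0.653 0.091 0.085]
bowl [0.464 0.253 0.078]
shelf [0.502 0.058 0.   ]
671 0.15993957022188746 ((0.5859861373901367, -0.10977817326784134), (0.08976225554943085, 0.060381170362234116), 10.821022033691406) [[ 0.53623503 -0.08855049]
 [ 0.5475711  -0.14785798]
 [ 0.63573724 -0.13100585]
 [ 0.62440115 -0.07169837]]
[[     0      0    512    384 196113]
 [   194    198     80     63    490]
 [   205    215      5      2      5]]
((0.5228821039199829, 0.06342814862728119), (0.14269264042377472, 0.232598677277565), 17.667436599731445) [[ 0.41960502  0.15258913]
 [ 0.49019673 -0.06903884]
 [ 0.6261592  -0.02573283]
 [ 0.5555675   0.19589514]]
carton [(0.92, [360.4, 268.0]), (0.9, [286.7, 207.6]), (0.83, [321.2, 152.8]), (0.63, [316.3, 246.5])]
carton_foot_left [(0.81, [281.1, 225.1]), (0.74, [356.4, 248.3])]
carton_foot_right [(0.88, [277.1, 194.4]), (0.76, [375.3, 275.2]), (0.71, [301.5, 253.2]), (0.57, [338.7, 147.8])]
carton_top_left [(0.85, [371.4, 254.7]), (0.81, [284.5, 223.5]), (0.77, [316.5, 126.5]), (0.75, [342.5, 263.7])]
carton_top_right [(0.95, [395.9, 280.1]), (0.94, [348.4, 130.7]), (0.82, [278.0, 187.7]), (0.63, [308.1, 253.9])]
outline [(0.92, [267.8, 217.4])]
```

View pics/topc.png

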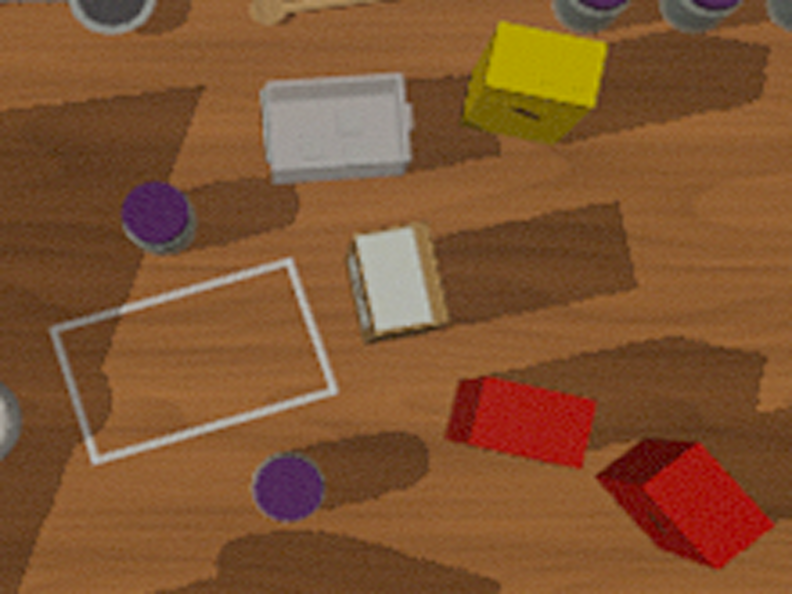

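View pics/scc.png

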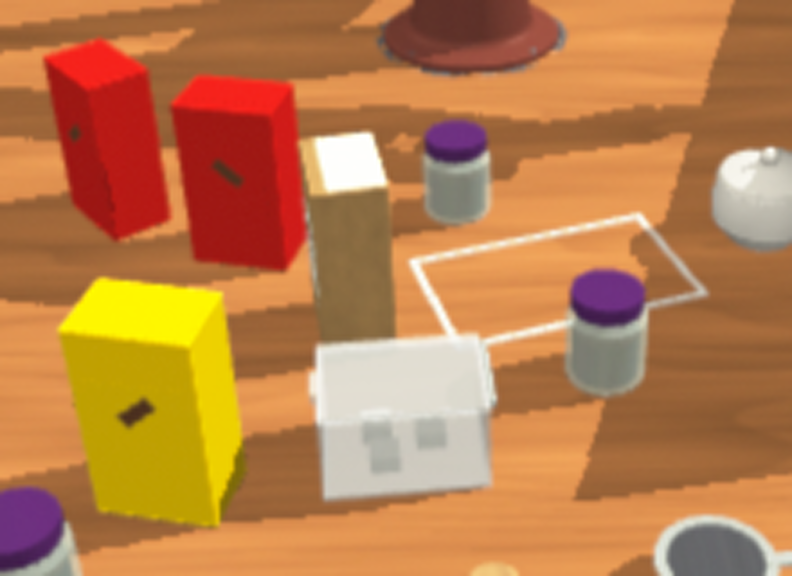

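```bash
cat >> h.py <<'E'
O=np.array([.5582,-.0474,0]); ex=np.array([-.3035,.9528,0]); ey=np.array([-.9528,-.3035,0]); EZ=np.array([0,0,1.])
def target(th,sgn,xo,yo,z,off=.173):
    X=np.sin(th)*ex-np.cos(th)*EZ; Z=sgn*ey; M=np.c_[X,np.cross(Z,X),Z]
    return O+xo*ex+yo*ey+z*EZ-off*X, M
def todo(th,sgn,xo,yo,z):
    p,M=target(th,sgn,xo,yo,z); o=get_obs(); C=R.from_rotvec(o["tool_rot"]).as_matrix()
    rv=R.from_matrix(M@C.T).as_rotvec()
    print("q",o["q"].round(2),"t",round(o["t"],2),"pos",o["tool_pos"].round(4),"f",o["contact_force"].round(1))
    print("target",p.round(3),"shift units",((p-o["tool_pos"])/.02).round(2),"turn units",(rv/.1).round(2))
E
python3 - <<'E'
from h import *
print(R.from_rotvec(get_obs()["tool_rot"]).as_matrix().round(2))
for s in (1,-1): todo(.7,s,-.16,-.005,.25)
E
```

```text
[[ 0.   -0.97  0.23]
 [-0.    0.23  0.97]
 [-1.   -0.   -0.  ]]
q [ 1.22  0.05  1.61 -0.    1.48 -0.12] t 0.5 pos [0.1417 0.6087 0.4047] f [-1.2  0.6 -0.1]
target [ 0.645 -0.305  0.382] shift units [ 25.18 -45.66  -1.12] turn units [ 6.19 -5.71 20.07]
q [ 1.22  0.05  1.61 -0.    1.48 -0.12] t 0.5 pos [0.1417 0.6087 0.4047] f [-1.2  0.6 -0.1]
target [ 0.645 -0.305  0.382] shift units [ 25.18 -45.66  -1.12] turn units [ 4.96  5.37 -9.9 ]
```

carry_out([
  [[0, 0, 0], [1, -1, 0.3], 0.6],
  [[0, 0, 0], [1, -1, 0.3], 0.6],
  [[0, 0, 0], [1, -1, 0], 0.6],
  [[0, 0, 0], [1, -1, 0], 0.6],
  [[0, 0, 0], [1, -1, 0], 0.6],
  [[0, 0, 0], [1, -1, 0], 0.6],
  [[0, 0, 0], [1, -1, 0], 0.6],
  [[0, 0, 0], [1, -1, 0], 0.6],
])

```text
t: 1.3
tool_pos: [0.3041, 0.4443, 0.4178]
tool_rot: [-1.043, 1.304, 1.045]
contact_force: [0.1, 0.3, 0.2]
opening: 0.0513
```

carry_out([
  [[0, 0, 0], [1, -1, 0], 0.6],
  [[0, 0, 0], [1, -1, 0], 0.6],
  [[0, 0, 0], [1, -1, 0], 0.6],
  [[0, 0, 0], [1, -1, 0], 0.6],
  [[0, 0, 0], [1, -1, 0], 0.6],
  [[0, 0, 0], [1, -1, 0], 0.6],
  [[0, 0, 0], [1, -1, 0], 0.6],
  [[0, 0, 0], [1, -1, 0], 0.6],
])

```text
t: 2.1
tool_pos: [0.4696, 0.2765, 0.4196]
tool_rot: [-1.043, 1.299, 1.044]
contact_force: [-0.5, 0.3, 0.4]
opening: 0.0511
```

carry_out([
  [[0.31, 0.33, -0.62], [1, -1, 0], 0.6],
  [[0.31, 0.33, -0.62], [1, -1, 0], 0.6],
  [[0.31, 0.33, -0.62], [1, -1, 0], 0.6],
  [[0.31, 0.33, -0.62], [1, -1, 0], 0.6],
  [[0.31, 0.33, -0.62], [1, -1, 0], 0.6],
  [[0.31, 0.33, -0.62], [1, -1, 0], 0.6],
  [[0.31, 0.33, -0.62], [0.5, -1, 0], 0.6],
  [[0.31, 0.33, -0.62], [0.5, -1, 0], 0.6],
])

```text
t: 2.9
tool_pos: [0.6157, 0.1087, 0.4208]
tool_rot: [-0.345, 1.498, 0.936]
contact_force: [-0.0, -0.0, -0.6]
opening: 0.051
```

Run:
```python
from h import *
todo(.7,-1,-.16,-.005,.25); print(get_obs()["opening"])
```

```text
q [ 0.    0.08  1.57  0.32  1.68 -0.82] t 2.9 pos [0.6157 0.1087 0.4208] f [-0.  -0.  -0.6]
target [ 0.645 -0.305  0.382] shift units [  1.48 -20.66  -1.93] turn units [ 2.41  2.74 -4.75]
0.05101007397027191
```

carry_out([
  [[0.3, 0.34, -0.6], [0, -1, 0], 0.6],
  [[0.3, 0.34, -0.6], [0, -1, 0], 0.6],
  [[0.3, 0.34, -0.6], [0, -1, 0], 0.6],
  [[0.3, 0.34, -0.6], [0, -1, 0], 0.6],
  [[0.3, 0.34, -0.6], [0.1, -1, 0], 0.6],
  [[0.3, 0.34, -0.6], [0.1, -1, 0], 0.6],
  [[0.3, 0.34, -0.6], [0.1, -1, 0], 0.6],
  [[0.3, 0.34, -0.6], [0.1, -1, 0], 0.6],
])

```text
t: 3.7
tool_pos: [0.625, -0.0589, 0.421]
tool_rot: [0.346, 1.595, 0.769]
contact_force: [-0.4, 0.5, -0.7]
opening: 0.0511
```

carry_out([
  [[0, 0, 0], [0.1, -1, 0], 0.6],
  [[0, 0, 0], [0.1, -1, 0], 0.6],
  [[0, 0, 0], [0.1, -1, 0], 0.6],
  [[0, 0, 0], [0.1, -1, 0], 0.6],
  [[0, 0, 0], [0.1, -1, 0], 0.6],
  [[0, 0, 0], [0.1, -1, 0], 0.6],
  [[0, 0, 0], [0.1, -1, 0], 0.6],
  [[0, 0, 0], [0.1, -1, 0], 0.6],
])

```text
t: 4.5
tool_pos: [0.6421, -0.2315, 0.4211]
tool_rot: [0.34, 1.594, 0.77]
contact_force: [0.4, -0.3, -0.3]
opening: 0.051
```

Run:
```python
from h import *
todo(.7,-1,-.16,-.005,.25)
for n in ("scene","top"): cv2.imwrite(f"pics/{n}1.png",get_image(n)[0])
```

```text
q [-0.52  0.29  1.36  0.51  1.99 -0.72] t 4.5 pos [ 0.6421 -0.2315  0.4211] f [ 0.4 -0.3 -0.3]
target [ 0.645 -0.305  0.382] shift units [ 0.16 -3.65 -1.94] turn units [-0.04 -0.07  0.24]
```

View pics/scene1.png

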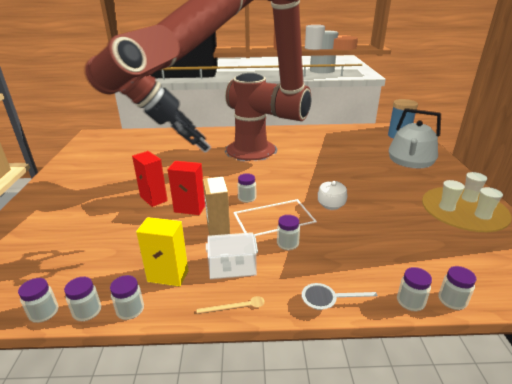

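View pics/top1.png

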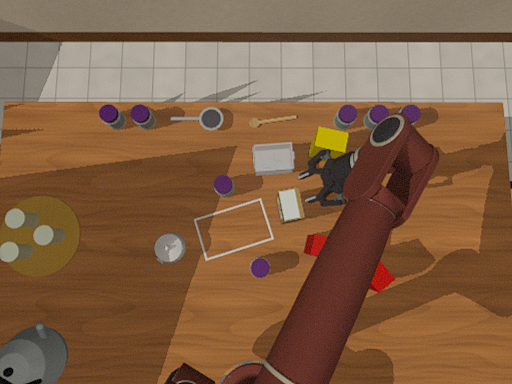

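Run:
```python
from h import *
im,d=get_image("top"); P=cloud("top",d)
for u,v in [(388,130),(400,150),(425,160),(400,185),(370,165),(370,195),(355,180),(340,175),(372,215),(340,270),(300,340)]: print("top",(u,v),P[v,u].round(3))
im,d=get_image("scene"); P=cloud("scene",d)
for u,v in [(130,52),(105,75),(95,80),(140,85),(140,95),(150,105),(125,90),(125,95),(150,80),(165,85),(180,115),(200,40)]: print("sc",(u,v),P[v,u].round(3))
# lowest arm points in scene cloud
z=P[...,2]; m=(z>.18)&(P[...,0]>.2)&(P[...,0]<1.1)&(P[...,1]<.1); Q=P[m]
for y0 in np.arange(-.6,.1,.05):
    q=Q[(Q[:,1]>=y0)&(Q[:,1]<y0+.05)]
    if len(q): k=q[:,2].argmin(); print(round(y0,2),q[k].round(3),len(q))
```

```text
top (388, 130) [ 0.682 -0.256  0.549]
top (400, 150) [ 0.647 -0.279  0.541]
top (425, 160) [ 0.632 -0.334  0.521]
top (400, 185) [ 0.59  -0.297  0.486]
top (370, 165) [ 0.618 -0.222  0.543]
top (370, 195) [ 0.56  -0.214  0.561]
top (355, 180) [ 0.592 -0.197  0.53 ]
top (340, 175) [ 0.621 -0.192  0.426]
top (372, 215) [ 0.524 -0.214  0.567]
top (340, 270) [ 0.432 -0.148  0.603]
top (300, 340) [ 0.33  -0.078  0.633]
sc (130, 52) [ 0.696 -0.248  0.535]
sc (105, 75) [ 0.699 -0.307  0.492]
sc (95, 80) [ 0.68  -0.338  0.477]
sc (140, 85) [ 0.685 -0.242  0.466]
sc (140, 95) [ 0.688 -0.245  0.445]
sc (150, 105) [ 0.672 -0.231  0.418]
sc (125, 90) [ 0.689 -0.275  0.457]
sc (125, 95) [ 0.674 -0.282  0.442]
sc (150, 80) [ 0.66  -0.226  0.47 ]
sc (165, 85) [-0.432 -0.426  0.176]
sc (180, 115) [ 0.641 -0.173  0.383]
sc (200, 40) [ 0.462 -0.13   0.521]
-0.4 [ 0.675 -0.351  0.463] 107
-0.35 [ 0.645 -0.318  0.439] 746
-0.3 [ 0.66  -0.253  0.398] 1560
-0.25 [ 0.628 -0.202  0.356] 2619
-0.2 [ 0.594 -0.154  0.31 ] 2087
-0.15 [ 0.644 -0.126  0.289] 1188
-0.1 [ 0.388 -0.098  0.532] 495
-0.05 [ 0.299 -0.049  0.56 ] 183
0.0 [0.22  0.002 0.591] 7
0.05 [0.204 0.098 0.514] 171
```

carry_out([
  [[0, 0, 0.2], [0, -1, -1], 0.6],
  [[0, 0, 0], [0, -1, -1], 0.6],
  [[0, 0, 0], [0, -0.7, -1], 0.6],
  [[0, 0, 0], [0, 0, -1], 0.6],
  [[0, 0, 0], [0, 0, -1], 0.6],
  [[0, 0, 0], [0, 0, -1], 0.6],
  [[0, 0, 0], [0, 0, -1], 0.6],
  [[0, 0, 0], [0, 0, 0], 0.6],
])

```text
t: 5.5
tool_pos: [0.6423, -0.28, 0.2733]
tool_rot: [0.319, 1.599, 0.794]
contact_force: [-1.6, 0.6, -0.8]
opening: 0.0515
```

Run:
```python
from h import *
todo(.7,-1,-.135,-.004,.016)
im,d=get_image("scene");cv2.imwrite(f"pics/scene2.png",cv2.resize(im[:300,60:360],None,fx=2,fy=2))
P=cloud("scene",d); z=P[...,2]; m=(z>.18)&(P[...,0]>.2)&(P[...,0]<1.1)&(P[...,1]<.1); Q=P[m]
for y0 in np.arange(-.6,.1,.05):
    q=Q[(Q[:,1]>=y0)&(Q[:,1]<y0+.05)]
    if len(q): k=q[:,2].argmin(); print(round(y0,2),q[k].round(3),len(q))
```

```text
q [-0.58  0.46  1.41  0.43  1.84 -0.9 ] t 5.5 pos [ 0.6423 -0.28    0.2733] f [-1.6  0.6 -0.8]
target [ 0.637 -0.281  0.148] shift units [-0.27 -0.05 -6.25] turn units [-0.06 -0.05 -0.05]
-0.45 [ 0.665 -0.402  0.316] 68
-0.4 [ 0.655 -0.371  0.298] 541
-0.35 [ 0.65  -0.305  0.25 ] 1128
-0.3 [ 0.659 -0.273  0.222] 2422
-0.25 [ 0.593 -0.203  0.18 ] 2192
-0.2 [ 0.659 -0.199  0.181] 1389
-0.15 [ 0.443 -0.15   0.447] 1092
-0.1 [ 0.361 -0.099  0.494] 638
-0.05 [ 0.283 -0.047  0.545] 252
0.0 [0.213 0.049 0.498] 306
0.05 [0.201 0.098 0.376] 969
```

View pics/scene2.png

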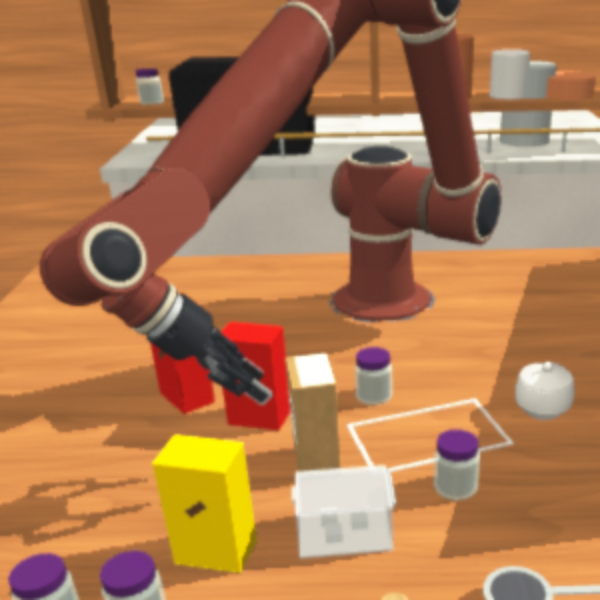

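Run:
```python
from h import *
for n,uv,z in [("r",(315,234),.16),("r",(310,254),.16),("r",(345.5,241),.16),("y",(318,126),.16),("y",(315.5,145),.16),("y",(345,151),.16),("y",(309,156),0),("y",(333,163),0),("r",(303.5,253),0)]:
    p=ray("top",uv,z); print(n,p.round(3),"xo,yo",((p-O)@ex).round(3),((p-O)@ey).round(3))
```

```text
r [ 0.501 -0.177  0.16 ] xo,yo -0.106 0.093
r [ 0.446 -0.162  0.16 ] xo,yo -0.075 0.142
r [ 0.482 -0.262  0.16 ] xo,yo -0.182 0.138
y [ 0.816 -0.192  0.16 ] xo,yo -0.216 -0.202
y [ 0.759 -0.184  0.16 ] xo,yo -0.191 -0.15
y [ 0.741 -0.269  0.16 ] xo,yo -0.267 -0.107
y [ 0.765 -0.187  0.   ] xo,yo -0.196 -0.154
y [ 0.741 -0.266  0.   ] xo,yo -0.264 -0.108
r [ 0.445 -0.164  0.   ] xo,yo -0.076 0.143
```

carry_out([
  [[0, 0, 0], [0, 0, -1], 0.6],
  [[0, 0, 0], [-0.1, 0, -1], 0.6],
  [[0, 0, 0], [-0.1, 0, -1], 0.6],
  [[0, 0, 0], [0, 0, -1], 0.6],
  [[0, 0, 0], [0, 0, -0.8], 0.6],
  [[0, 0, 0], [0, 0, -0.7], 0.6],
  [[0, 0, 0], [0, 0, -0.4], 0.6],
  [[0, 0, 0], [0, 0, 0], 0.6],
])

```text
t: 6.35
tool_pos: [0.6383, -0.2797, 0.1482]
tool_rot: [0.316, 1.596, 0.793]
contact_force: [-0.5, -0.1, 0.1]
opening: 0.0509
```

Run:
```python
from h import *
todo(.7,-1,-.135,-.004,.016)
im,d=get_image("scene");cv2.imwrite(f"pics/scene3.png",cv2.resize(im[:300,60:360],None,fx=2,fy=2))
im,d=get_image("top");cv2.imwrite(f"pics/top3.png",cv2.resize(im[90:290,180:440],None,fx=3,fy=3))
```

```text
q [-0.58  0.6   1.44  0.42  1.68 -0.98] t 6.35 pos [ 0.6383 -0.2797  0.1482] f [-0.5 -0.1  0.1]
target [ 0.637 -0.281  0.148] shift units [-0.07 -0.06  0.01] turn units [-0.04 -0.01 -0.05]
```

View pics/scene3.png

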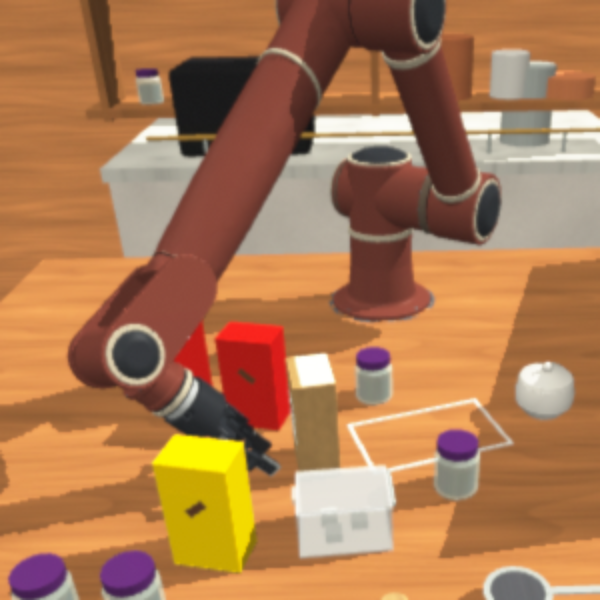

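View pics/top3.png

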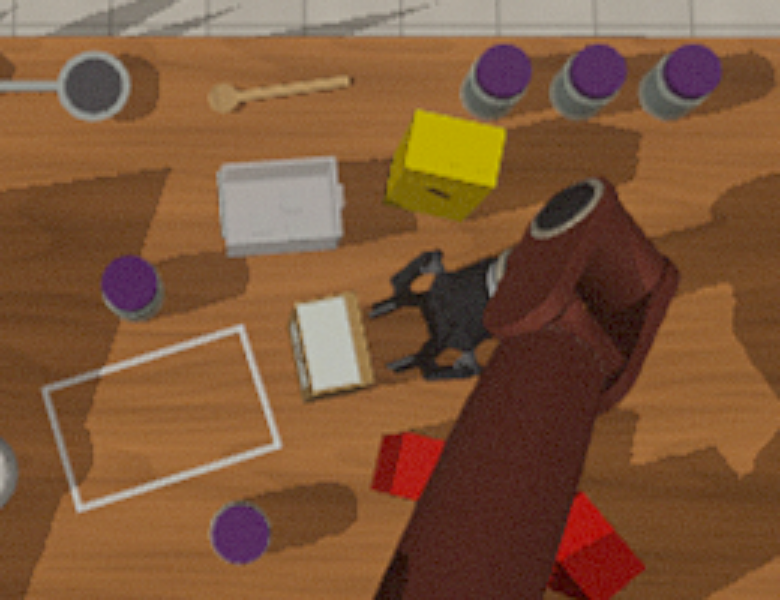

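carry_out([
  [[0, 0, 0], [-0.12, 0.36, 0], 0.6],
  [[0, 0, 0], [-0.12, 0.38, 0], 0.6],
  [[0, 0, 0], [-0.09, 0.28, 0], 0.6],
  [[0, 0, 0], [-0.09, 0.28, 0], 0.6],
  [[0, 0, 0], [-0.09, 0.28, 0], 0.6],
  [[0, 0, 0], [-0.09, 0.28, 0], 0.6],
  [[0, 0, 0], [-0.09, 0.28, 0], 0.6],
  [[0, 0, 0], [-0.09, 0.28, 0], 0.6],
])

```text
t: 7.25
tool_pos: [0.6238, -0.2288, 0.1552]
tool_rot: [0.306, 1.589, 0.787]
contact_force: [-0.5, -1.0, -0.8]
opening: 0.0512
```

```bash
cat >> h.py <<'E'
def carton():
    im,d=get_image("top"); P=cloud("top",d); z=P[...,2]; xo=(P-O)@ex; yo=(P-O)@ey
    m=(abs(z-.16)<.014)&(xo>-.12)&(xo<.1)&(abs(yo)<.075)
    n,l,s,_=cv2.connectedComponentsWithStats(m.astype(np.uint8)); m=l==1+np.argmax(s[1:,4])
    q=np.c_[xo[m],yo[m]].astype(np.float32); r=cv2.minAreaRect(q); print("carton rect xo,yo",np.round(r[0],4),np.round(r[1],4),round(r[2],1)); print(cv2.boxPoints(r).round(3),"z",P[m][:,2].mean().round(4),P[m][:,2].std().round(4))
    return im
E
python3 - <<'E'
from h import *
todo(.7,-1,-.042,-.004,.016)
im=carton();cv2.imwrite(f"pics/top4.png",cv2.resize(im[90:290,180:440],None,fx=3,fy=3))
E
```

```text
q [-0.53  0.52  1.54  0.44  1.63 -0.95] t 7.25 pos [ 0.6238 -0.2288  0.1552] f [-0.5 -1.  -0.8]
target [ 0.609 -0.192  0.148] shift units [-0.76  1.82 -0.35] turn units [ 0.03  0.1  -0.05]
carton rect xo,yo [-0.0462 -0.0055] [0.06   0.0904] 0.2
[[-0.076  0.04 ]
 [-0.076 -0.051]
 [-0.016 -0.051]
 [-0.016  0.04 ]] z 0.1598 0.0025
```

View pics/top4.png

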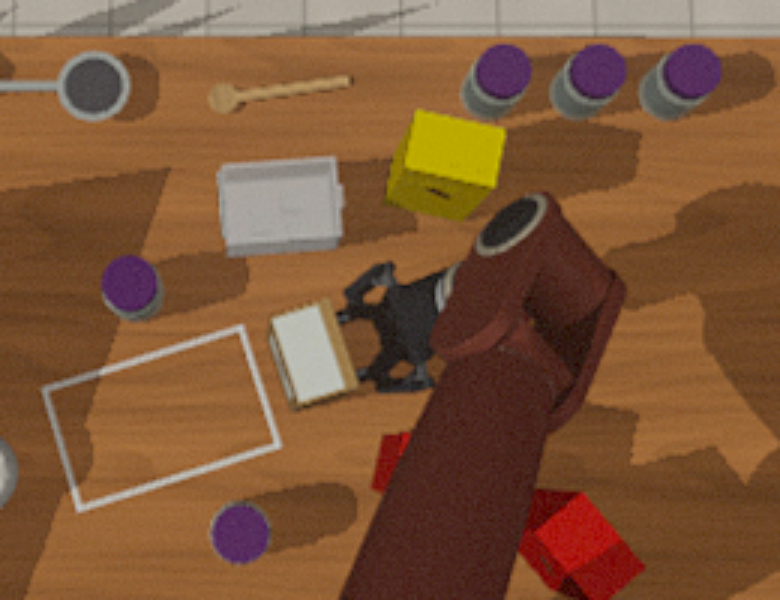

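carry_out([
  [[0, 0, 0], [-0.09, 0.24, -0.09], 0.6],
  [[0, 0, 0], [-0.09, 0.24, -0.09], 0.6],
  [[0, 0, 0], [-0.09, 0.24, -0.09], 0.6],
  [[0, 0, 0], [-0.09, 0.24, -0.09], 0.6],
  [[0, 0, 0], [-0.09, 0.24, -0.07], 0.6],
  [[0, 0, 0], [-0.09, 0.24, -0.07], 0.6],
  [[0, 0, 0], [-0.08, 0.24, -0.07], 0.6],
  [[0, 0, 0], [-0.08, 0.22, -0.07], 0.6],
])

```text
t: 8.1
tool_pos: [0.6101, -0.1891, 0.1447]
tool_rot: [0.304, 1.584, 0.785]
contact_force: [0.9, -4.0, 3.0]
opening: 0.0513
```

Run:
```python
from h import *
todo(.7,-1,-.042,-.004,.016)
im=carton();cv2.imwrite(f"pics/top5.png",cv2.resize(im[90:290,180:440],None,fx=3,fy=3))
```

```text
q [-0.49  0.48  1.62  0.47  1.57 -0.94] t 8.1 pos [ 0.6101 -0.1891  0.1447] f [ 0.9 -4.   3. ]
target [ 0.609 -0.192  0.148] shift units [-0.08 -0.16  0.18] turn units [ 0.05  0.15 -0.04]
carton rect xo,yo [-0.0048 -0.0052] [0.0594 0.0899] 0.2
[[-0.035  0.04 ]
 [-0.034 -0.05 ]
 [ 0.025 -0.05 ]
 [ 0.025  0.04 ]] z 0.1599 0.0022
```

View pics/top5.png

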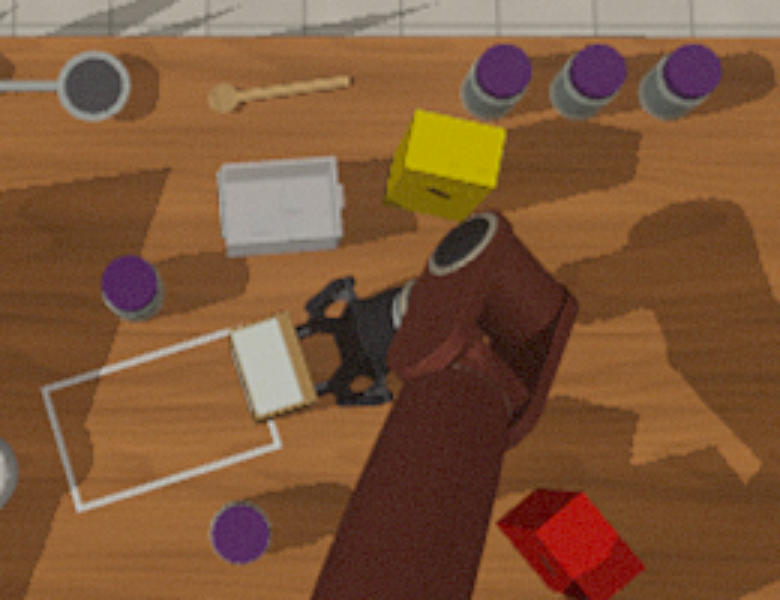

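carry_out([
  [[0, 0, 0], [0.2, -0.7, 0.1], 0.6],
  [[0, 0, 0], [0.2, -0.7, 0.1], 0.6],
  [[0, 0, 0], [0.06, -0.2, 1], 0.6],
  [[0, 0, 0], [0, 0, 1], 0.6],
  [[0, 0, 0], [0, 0, 1], 0.6],
  [[0, 0, 0], [0, 0, 1], 0.6],
  [[0, 0, 0], [0, 0, 1], 0.6],
  [[0, 0, 0], [0, 0, 1], 0.6],
])

```text
t: 8.95
tool_pos: [0.6166, -0.2224, 0.2695]
tool_rot: [0.314, 1.594, 0.791]
contact_force: [-0.4, 0.9, -0.2]
opening: 0.051
```

Run:
```python
from h import *
todo(.7,-1,-.06,-.005,.143)
im=carton();cv2.imwrite(f"pics/top6.png",cv2.resize(im[90:290,180:440],None,fx=3,fy=3))
```

```text
q [-0.53  0.36  1.54  0.46  1.78 -0.87] t 8.95 pos [ 0.6166 -0.2224  0.2695] f [-0.4  0.9 -0.2]
target [ 0.615 -0.209  0.275] shift units [-0.08  0.66  0.29] turn units [-0.02  0.02 -0.05]
carton rect xo,yo [-0.0038 -0.005 ] [0.0596 0.0899] 0.3
[[-0.034  0.04 ]
 [-0.033 -0.05 ]
 [ 0.026 -0.05 ]
 [ 0.026  0.04 ]] z 0.1601 0.0022
```

carry_out([
  [[0, 0, 0], [-0.16, 0.45, 0], 0.6],
  [[0, 0, 0], [-0.13, 0.4, -0.02], 0.6],
  [[0, 0, 0], [-0.13, 0.38, -0.02], 0.6],
  [[0, 0, 0], [-0.13, 0.38, -0.02], 0.6],
  [[0, 0, 0], [-0.13, 0.38, -0.02], 0.6],
  [[0, 0, 0], [-0.13, 0.38, -0.02], 0.6],
  [[0, 0, 0], [-0.13, 0.38, -0.02], 0.6],
])

```text
t: 9.7
tool_pos: [0.5967, -0.1624, 0.2703]
tool_rot: [0.31, 1.592, 0.791]
contact_force: [-0.3, -0.3, 0.6]
opening: 0.051
```

Run:
```python
from h import *
todo(.7,-1,.03,-.005,.143)
im=get_image("top")[0];cv2.imwrite(f"pics/top7.png",cv2.resize(im[90:290,180:440],None,fx=3,fy=3))
im=get_image("scene")[0];cv2.imwrite(f"pics/scene7.png",cv2.resize(im[100:300,110:350],None,fx=3,fy=3))
```

```text
q [-0.47  0.27  1.65  0.49  1.73 -0.83] t 9.7 pos [ 0.5967 -0.1624  0.2703] f [-0.3 -0.3  0.6]
target [ 0.588 -0.123  0.275] shift units [-0.45  1.95  0.25] turn units [-0.01  0.05 -0.05]
```

View pics/top7.png

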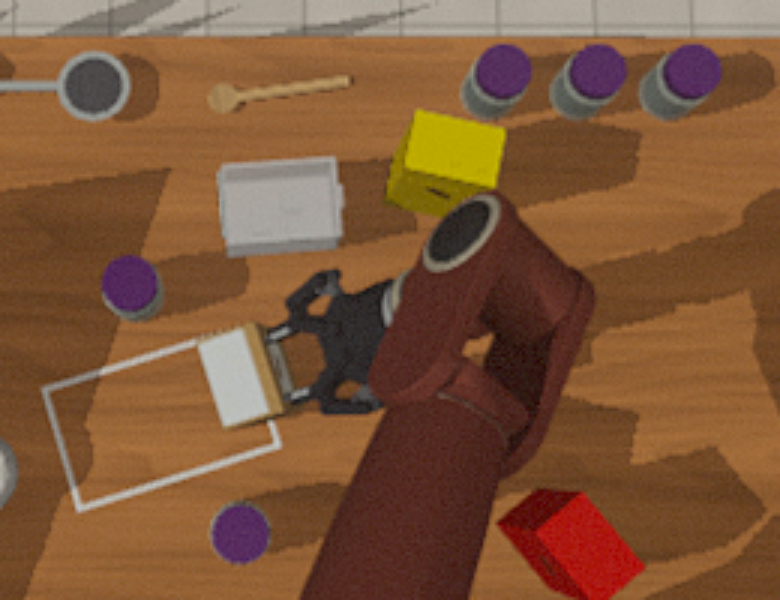

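View pics/scene7.png

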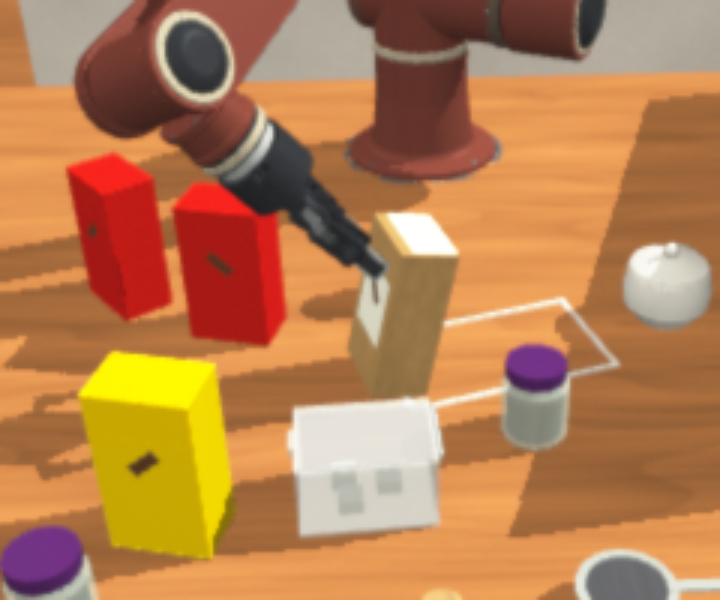

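Tilting squarely, foot in place. Continue slowly past balance.

carry_out([
  [[0, 0, 0], [-0.1, 0.32, 0], 0.6],
  [[0, 0, 0], [-0.1, 0.32, 0], 0.6],
  [[0, 0, 0], [-0.1, 0.32, 0], 0.6],
  [[0, 0, 0], [-0.1, 0.32, 0], 0.6],
  [[0, 0, 0], [-0.1, 0.32, 0], 0.6],
  [[0, 0, 0], [-0.1, 0.32, 0], 0.6],
  [[0, 0, 0], [0, 0, 0], 0.6],
  [[0, 0, 0], [0, 0, 0], 0.6],
])

```text
t: 10.6
tool_pos: [0.5834, -0.1202, 0.2702]
tool_rot: [0.31, 1.592, 0.792]
contact_force: [0.6, -0.1, 0.1]
opening: 0.0515
```

Run:
```python
from h import *
todo(.7,-1,.03,-.005,.143)
im=get_image("top")[0];cv2.imwrite(f"pics/top8.png",cv2.resize(im[90:290,180:440],None,fx=3,fy=3))
im=get_image("scene")[0];cv2.imwrite(f"pics/scene8.png",cv2.resize(im[100:300,110:350],None,fx=3,fy=3))
```

```text
q [-0.42  0.21  1.72  0.51  1.7  -0.79] t 10.6 pos [ 0.5834 -0.1202  0.2702] f [ 0.6 -0.1  0.1]
target [ 0.588 -0.123  0.275] shift units [ 0.21 -0.16  0.26] turn units [-0.01  0.05 -0.07]
```

View pics/scene8.png

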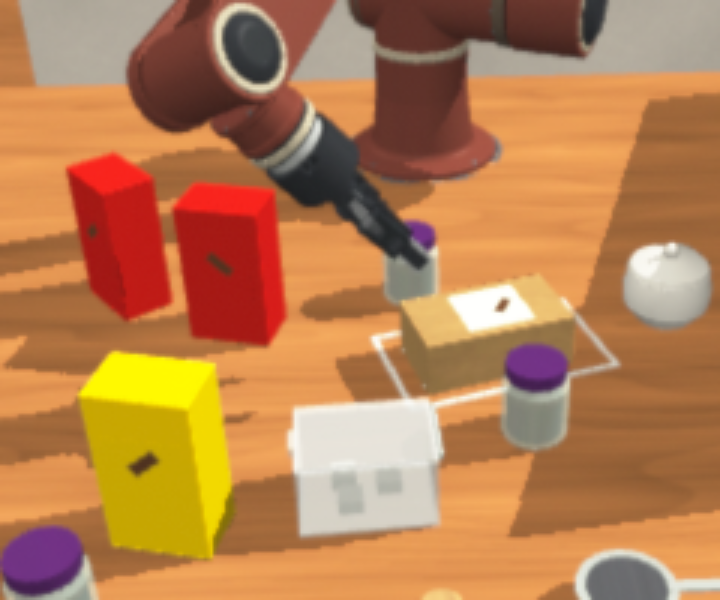

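View pics/top8.png

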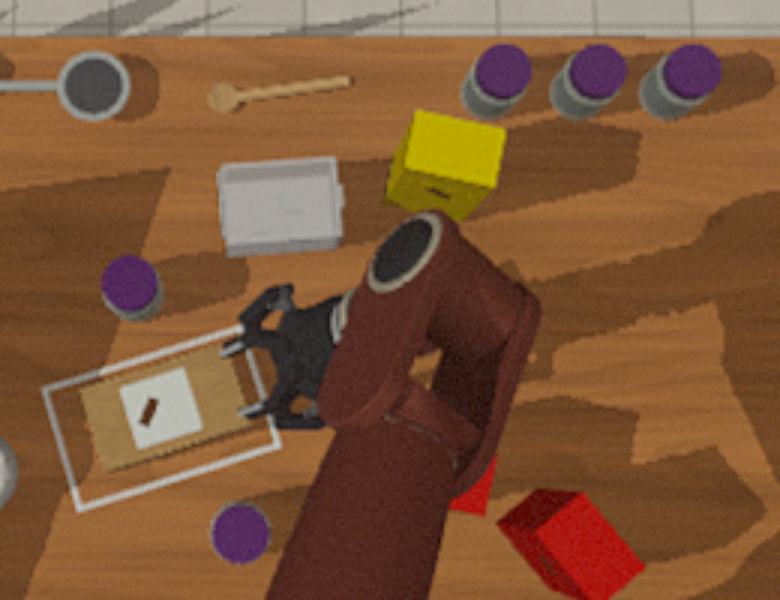

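Toppled inside the outline. Retreat up and back, then measure.

carry_out([
  [[0, 0, 0], [0.1, -0.3, 1], 0.6],
  [[0, 0, 0], [0.1, -0.3, 1], 0.6],
  [[0, 0, 0], [0.1, -0.6, 1], 0.6],
  [[0, 0, 0], [0.1, -1, 1], 0.6],
  [[0, 0, 0], [0.1, -1, 0.5], 0.6],
  [[0, 0, 0], [0, -1, 0], 0.6],
  [[0, 0, 0], [0, -1, 0], 0.6],
  [[0, 0, 0], [0, 0, 0], 0.6],
])

```text
t: 11.5
tool_pos: [0.5929, -0.2304, 0.3615]
tool_rot: [0.312, 1.595, 0.791]
contact_force: [0.4, -0.9, -0.8]
opening: 0.0512
```

Run:
```python
from h import *
im,d=get_image("top"); P=cloud("top",d); z=P[...,2]; xo=(P-O)@ex; yo=(P-O)@ey
m=(abs(z-.06)<.012)&(xo>-.05)&(xo<.26)&(abs(yo)<.08)
n,l,s,_=cv2.connectedComponentsWithStats(m.astype(np.uint8)); m=l==1+np.argmax(s[1:,4])
q=np.c_[xo[m],yo[m]].astype(np.float32); r=cv2.minAreaRect(q); print(r); print(cv2.boxPoints(r).round(3),P[m][:,2].mean(),P[m][:,2].std())
for n,uv in dict(acr=(273,158),jara=(260,267),jarb=(223,185),bowl=(169,247)).items(): print(n,P[uv[1],uv[0]].round(3))
a=cv2.imread("pics/top0.png"); df=cv2.absdiff(a,im).max(2)
for n,(u0,u1,v0,v1) in dict(acr=(250,297,140,176),jara=(249,272,256,279),jarb=(212,237,173,198),bowl=(153,188,230,266)).items(): print(n,(df[v0:v1,u0:u1]>40).mean().round(3))
cv2.imwrite("pics/top9.png",cv2.resize(im[90:290,140:400],None,fx=3,fy=3)); print(get_obs()["t"],get_obs()["tool_pos"])
```

```text
((0.10733740031719208, -0.004634324461221695), (0.1600113809108734, 0.09003464877605438), 0.19240976870059967)
[[ 0.027  0.04 ]
 [ 0.027 -0.05 ]
 [ 0.187 -0.049]
 [ 0.187  0.041]] 0.05984054792096504 0.002338461021245886
acr [ 0.74  -0.063  0.074]
jara [ 0.405 -0.023  0.081]
jarb [0.654 0.091 0.081]
bowl [0.464 0.254 0.073]
acr 0.0
jara 0.0
jarb 0.0
bowl 0.0
11.55 [ 0.59288385 -0.22938882  0.36109903]
```

View pics/top9.png

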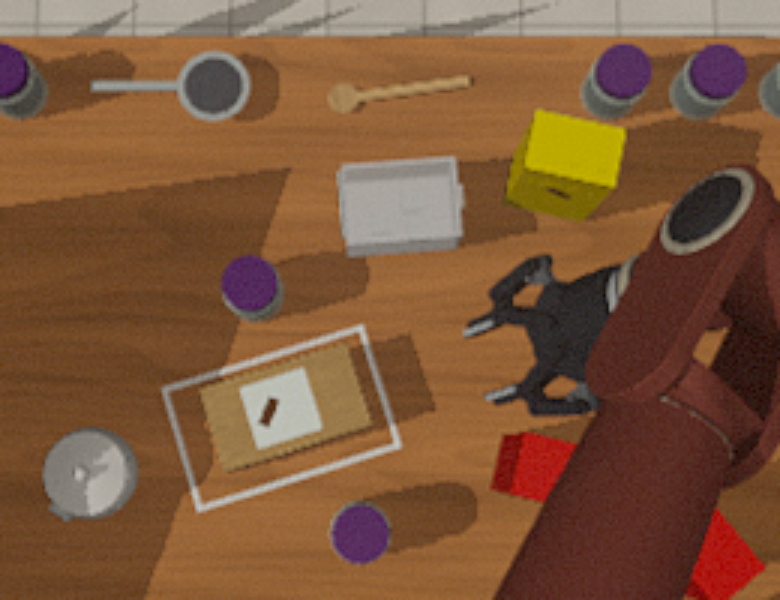

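The carton lies inside the outline (crop centre about 285,408), the gripper is clear of everything, and the bystanders show no change.

```bash
python3 -c "
from station import *
print(finish_job())"
```

```text
the job is handed in; nothing more can be done
None
```

The tea carton lies flat on its front face, wholly inside the outline, and I handed the job in at about 11.6 s of the 45 s allowed.

**How it went:** I pushed low on the back face with two half-open, tilted fingers. That squared the carton to the outline and slid it, still standing, until its front foot edge was about 25 mm past the near line. I then backed off, pushed near the top until it toppled forward, and pulled the arm clear.

**Last checks, from the top camera:**

| Check | Measured | Limit |
|---|---|---|
| Carton along the outline (x) | 27 to 187 mm | 0 to 230 mm |
| Carton across the outline (y) | -50 to +41 mm | -70 to +70 mm |
| Turned from square | about 0.2° | – |
| Height of its upper face | about 60 mm, so it lies flat | – |

- **Bystanders:** Both jars, the sugar bowl and the acrylic box showed no change from the first picture.
- **Robot:** The arm and gripper are touching nothing.
- **Failed or disagreeing checks:** None. The tool did drift up by about 7 mm partway through the low push; I corrected it, and the carton stayed upright.

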